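Undo a filter housing's lock ring with the pin spanner that fits

ROBOT

A 7-joint arm with a two-finger parallel gripper is mounted at the origin on a cart in front of the work surface, level with it; the furniture and walls round the work are solid. World frame = base frame: x ahead of the robot, y to its left, z up, the work surface at z = 0. Lengths are in m, angles in rad, forces in N, time in s.
With the tool pointing down it reaches from about 0.425 to 0.975 m from the base axis. Payload 16.7 kg.
Tool frame: the origin (TCP) lies midway between the tips of the shut fingers; the grasp point (between the pads) lies 19 mm behind it (env.pinch_z is the distance from the TCP to the grasp point, in m); x points along the fingers, y is the direction in which the jaws open and shut, and the axes are right-handed (so a half turn about x gives the same grasp; the last joint's range is limited). The gripper opens to 85 mm and grips with 20 to 120 N. Pads are 22 mm wide; open, the fingers measure 114 mm over their backs; the gripper's body (76 mm by 85 mm) begins 54 mm behind the grasp point. The pads swing forward as they close: fully open they stand 13 mm farther back than shut.
Start: joints at [1.054, 0.426, 0.074, 1.606, -0.034, 1.111, -0.067], TCP at [0.242, -0.63, 0.231] pointing down, gripper open.
Joint ranges: [-2.85, 2.85], [-0.5, 2.14], [-1.23, 1.37], [0.21, 2.46], [-1.02, 4.16], [0.16, 2.05], [-2.73, 2.73]. Speed limits (rad/s): [1.89, 1.89, 2.39, 2.39, 3.01, 3.01, 3.01].

INTERFACE

Orientations are given as [roll, pitch, yaw] about the fixed x, y, z axes, in that order (R = Rz(yaw) Ry(pitch) Rx(roll)).
In Python, from station import env, imaging, job_done gives the robot as it stands.
- The arm moves only by the tool play_rows, never from a script. Its argument "series" is a list that holds one entry, the list of rows, each a list of 5 numbers: the shift along the tool's x, y, z in mm, then the turn about the tool's x in rad, then the finger opening in mm, from 0 to 85.4. A call has 1 to 20 rows; each row shifts and turns the commanded pose from where the row before left it, along the tool's axes as they then stand; what a row does not reach is not made up. A row lasts 1/8 s, in which the tool goes at most 62.5 mm and 10.7 degrees, less where a joint would pass 70% of its speed; a pose out of reach is approached as far as the arm can. A call is refused whole if a number of a shift passes 62.5 or a number of a turn 0.188, either way. A call with a gripper value outside its range is refused whole. The fingers move at their own pace and stop on an object; "newtons" is the grip in N (left out, the last holds). Time passes only in rows, so rows that do not move let the fingers close. It gives the time, the measured TCP pose, the force and the opening at its end, in the units of the state.
- env.read_state(): the state, without advancing time (a new reading comes with each control period).
- imaging.read_camera(name): name is "scene" or "top" or "wrist"; returns a dict with "pixels" (480x640x3 uint8, blue, green, red), "mtx" (3x3 intrinsics, pixels), "rvec" (rotation vector, rad) and "tvec" (3), from world to camera coordinates, as OpenCV has them; the wrist camera has in their place "hand_eye" (4x4, takes a point from camera to tool coordinates, whose origin is the TCP and whose axes are the tool frame's). Camera axes: x right, y down, z forward; pixel columns grow to the right and rows downward; lengths in m; the calibration is good to about 2 mm. A picture is of the moment at which its call begins: read the wrist's pose just before it. There is no depth.
- job_done(): hands the job in, once; it reports no verdict.
The state is a dict: "clock": time; "joint_positions": joint angles; "dq": joint speeds; "tau": joint torques, N m; "ee_pos": TCP position; "orientation": TCP orientation; "force": force on the tool from outside, world axes, zero at the start; "wrist_torque": the same for the moment, N m; "finger_gap": finger opening in m.
Only numpy, scipy, OpenCV 4.12 (cv2) and the standard library are available. Lean on these libraries where they do the work, as an engineer would, in place of code of your own. Each camera call takes 0.05 s, during which the arm holds its last target.

TASK

Undo the lock ring on top of the filter housing. Take the pin spanner whose two prongs fit the ring's two holes, drop both prongs fully into the holes, turn the ring anticlockwise (seen from above) until it comes to its stop, and leave the spanner standing upright and fully seated in the ring. Turn it with the spanner only: do not push on the housing or the ring with the gripper.

Things in the scene. Friction and masses are not known exactly. Their poses are not given: they have to be found in the camera images.
- spanner_grip (a point): Steel pin spanner that fits; the other is smaller (44 mm between prongs). Point: centre of its dark upright blade, 44 long (x) by 12 thick (y) by 50 mm high (z up); pinch it across y. Below: bar 96 (x) by 22 mm, top 25, underside 35 mm under the point; two 9 mm prongs at x = +-36, tips 47 mm under it. A half turn looks the same. 140 g. Its bar lies on a white rest 30 mm high; lift straight up.
- ring_top (a point): Centre of the lock ring's top face, on its turning axis; turns with the ring. z up, x along the line of the two holes. Bare metal, 110 mm across, stop lug on the rim; round holes 18 mm wide, 16 deep, at x = +-36 mm. A white cap fills the middle. With a spanner seated, its bar lies on this face, grip centre 35 mm above. Prong play 4.5 mm: the ring follows after up to 0.13 rad of turn.
- lock_ring (a joint): Angle of the lock ring (rad): 0 done up, grows anticlockwise seen from above to a hard stop at 1.05 (60 degrees). Starts between 0 and 0.25, stays where it is left; takes about 0.15 N m to turn.
- filter_housing: Round grey filter housing fixed to the worktop, 128 mm across at the foot, lock ring on top, a steel hose nipple on either side along its x, out to 79 mm. Origin: centre of its underside; the ring's top face is 52 mm above. At joint 0 the line of holes lies 0.5 rad clockwise of its x axis.

How it is judged:
On the way, in this order (a step that is already met when the one before it is completed fails the run):
1. both prongs of the spanner are fully down in the ring's holes before the ring has been turned (z of spanner_grip in the frame of ring_top below 0.039 m and horizontal distance between spanner_grip and ring_top below 0.01 m and angle between the x axis of spanner_grip and the x axis of ring_top, either way round below 0.25 rad and value of joint lock_ring below 0.5 rad), for 0.1 s.
2. the ring is turned on with the spanner still in its holes (z of spanner_grip in the frame of ring_top below 0.045 m and horizontal distance between spanner_grip and ring_top below 0.012 m and value of joint lock_ring above 0.7 rad), for 0.05 s.
At the end, for the whole second after the job is handed in: The ring stands at its stop (joint above 0.9 of 1.05 rad), and the larger spanner stands upright (within 0.15 rad) and seated in it: bar within 4 mm of the ring's face, centred within 10 mm, in line with the holes within 0.25 rad, let go (value of joint lock_ring above 0.9 rad and z of spanner_grip in the frame of ring_top below 0.039 m and horizontal distance between spanner_grip and ring_top below 0.01 m and angle between the x axis of spanner_grip and the x axis of ring_top, either way round below 0.25 rad and angle between spanner_grip's own z axis and vertical below 0.15 rad); the robot touches nothing.
It fails at once if the gripper pushes on the housing or its ring with more than 8 N (contact force between the fingers and filter_housing above 8 N).
It also fails if it takes over 38 s, if anything falls off the work surface, if the arm or the gripper's body presses on something with over 40 N, if the wrist force passes 120 N, or if a joint passes its speed limit or range.

## Working session

There is one attempt and no reset: what is moved stays moved. The work goes in short steps, Python scripts to look and compute and a tool call to move; the robot and the scene stay as the last step left them, time stands still between calls to the robot, and variables do not carry over. Pictures are saved under pics/ and viewed, and the job is handed in when it is done.

Besides the shell and the picture viewer there is one more tool, called by a JSON object that holds its "api" and its "payload", one argument or row to a line. play_rows: Moves the arm, as the interface text tells. Its arguments: {"type":"object","properties":{"series":{"type":"array","items":{"type":"array","items":{"type":"array","items":{"type":"number"}}}},"newtons":{"type":"number"}},"required":["series"]}

```bash
mkdir -p pics; ls
python3 - <<'E'
from station import env, imaging
import cv2,pickle
s=env.read_state();print(s['clock'],s['ee_pos'],s['orientation'],s['finger_gap'],env.pinch_z)
d={}
for n in ("scene","top","wrist"):
    c=imaging.read_camera(n);d[n]=c;cv2.imwrite(f'pics/{n}0.png',c['pixels'])
    print({k:v for k,v in c.items() if k!='pixels'})
pickle.dump((s,d),open('c0.pkl','wb'))
E
```

```text
pics
0.0 [ 0.24187235 -0.62974649  0.23058625] [-1.47565984  1.5694919   2.03267551] 0.08557050012219677 0.0187
{'mtx': array([[452.5466313 ,   0.        , 320.73477764],
       [  0.        , 452.5466313 , 245.23041903],
       [  0.        ,   0.        ,   1.        ]]), 'rvec': array([ 1.98880086, -1.19744592,  0.58219142]), 'tvec': array([-0.37988345,  0.29321289,  0.61871716])}
{'mtx': array([[539.51213555,   0.        , 323.58414133],
       [  0.        , 539.51213555, 241.94932035],
       [  0.        ,   0.        ,   1.        ]]), 'rvec': array([ 2.08034504, -2.13061821,  0.24070361]), 'tvec': array([-0.15836766,  0.51670829,  0.90293887])}
{'mtx': array([[415.91157159,   0.        , 317.42814047],
       [  0.        , 415.91157159, 255.47735389],
       [  0.        ,   0.        ,   1.        ]]), 'hand_eye': array([[ 4.69720761e-04, -2.94857577e-01,  9.55541097e-01,
        -1.43758741e-01],
       [ 9.99999890e-01,  1.35764957e-04, -4.49681739e-04,
         2.32269848e-04],
       [ 2.86307160e-06,  9.55541203e-01,  2.94857608e-01,
        -7.60699830e-02],
       [ 0.00000000e+00,  0.00000000e+00,  0.00000000e+00,
         1.00000000e+00]])}
```

View pics/scene0.png

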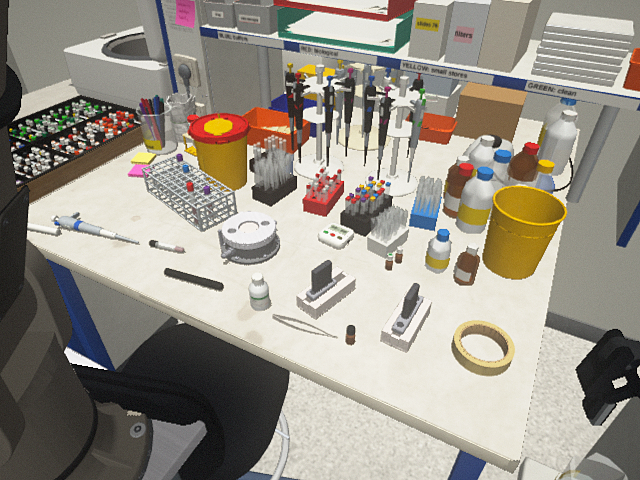

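View pics/top0.png

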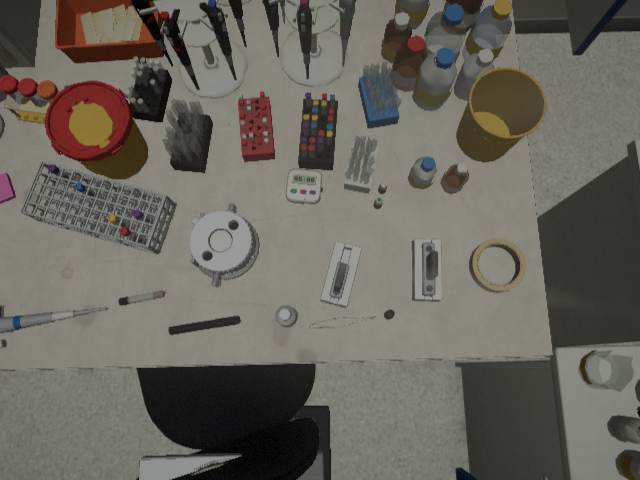

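View pics/wrist0.png

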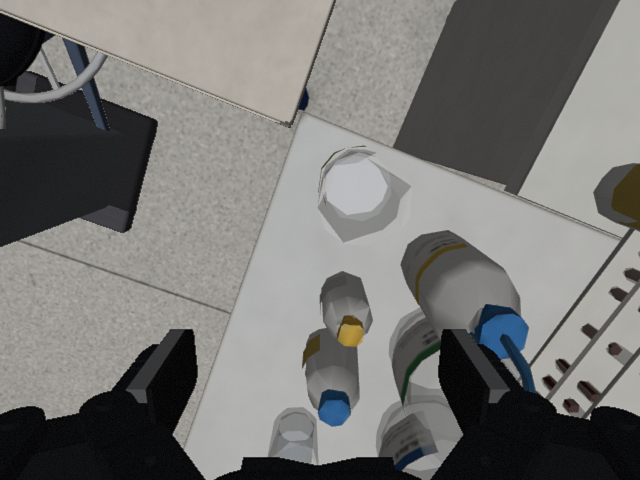

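The top view shows the housing at about (222,243) with holes near (207,256) and (234,226), and two spanners at about (341,272) and (428,268). I'll enlarge that area.

```bash
cat > h.py <<'E'
import numpy as np,cv2,pickle
from scipy.spatial.transform import Rotation as Ro
def ray(c,uv):
    uv=np.array(uv,float); d=np.linalg.inv(c['mtx'])@np.array([uv[0],uv[1],1])
    R=cv2.Rodrigues(c['rvec'])[0]; return -R.T@c['tvec'].ravel(), R.T@d
def onz(c,uv,z):
    o,d=ray(c,uv); return o+d*(z-o[2])/d[2]
def proj(c,p):
    return cv2.projectPoints(np.array(p,float).reshape(-1,3),c['rvec'],c['tvec'],c['mtx'],None)[0].reshape(-1,2)
def wray(c,s,uv):
    T=np.eye(4);T[:3,:3]=Ro.from_euler('xyz',s['orientation']).as_matrix();T[:3,3]=s['ee_pos']
    M=T@c['hand_eye']; d=np.linalg.inv(c['mtx'])@np.array([uv[0],uv[1],1.]); return M[:3,3],M[:3,:3]@d
def wonz(c,s,uv,z):
    o,d=wray(c,s,uv); return o+d*(z-o[2])/d[2]
E
python3 - <<'E'
from h import *
s,d=pickle.load(open('c0.pkl','rb'))
p=d['top']['pixels']
a=cv2.resize(p[190:310,170:290],None,fx=5,fy=5,interpolation=cv2.INTER_CUBIC)
cv2.imwrite('pics/housing.png',a)
b=cv2.resize(p[220:320,300:460],None,fx=5,fy=5,interpolation=cv2.INTER_CUBIC)
cv2.imwrite('pics/sp.png',b)
q=d['scene']['pixels']
cv2.imwrite('pics/sp2.png',cv2.resize(q[250:360,290:440],None,fx=5,fy=5,interpolation=cv2.INTER_CUBIC))
print(ray(d['top'],(320,240)))
for uv in ((222,243),(341,272),(428,268)): print(onz(d['top'],uv,.05))
print(Ro.from_euler('xyz',s['orientation']).as_matrix().round(3))
E
```

```text
(array([ 0.30042481, -0.16356722,  0.99516685]), array([ 2.24668834e-01, -8.21250056e-04, -9.74464175e-01]))
[0.51697011 0.0116037  0.05      ]
[ 0.45921499 -0.20028948  0.05      ]
[ 0.46273778 -0.35513602  0.05      ]
[[-0.001  0.359 -0.934]
 [ 0.001 -0.933 -0.359]
 [-1.    -0.001  0.   ]]
```

View pics/housing.png

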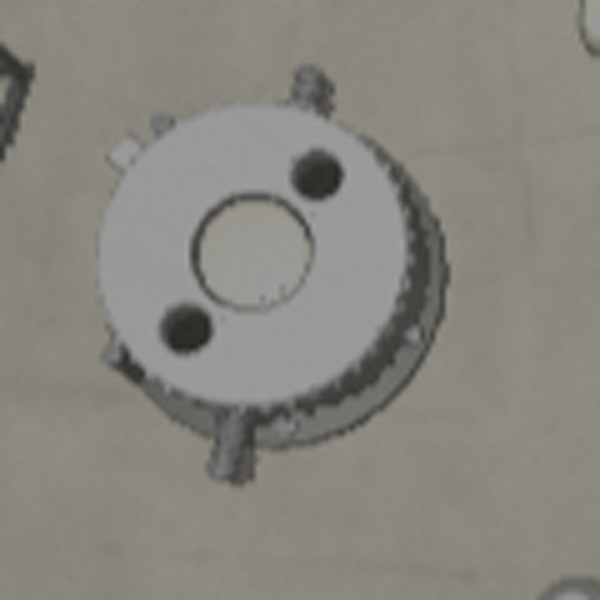

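View pics/sp.png

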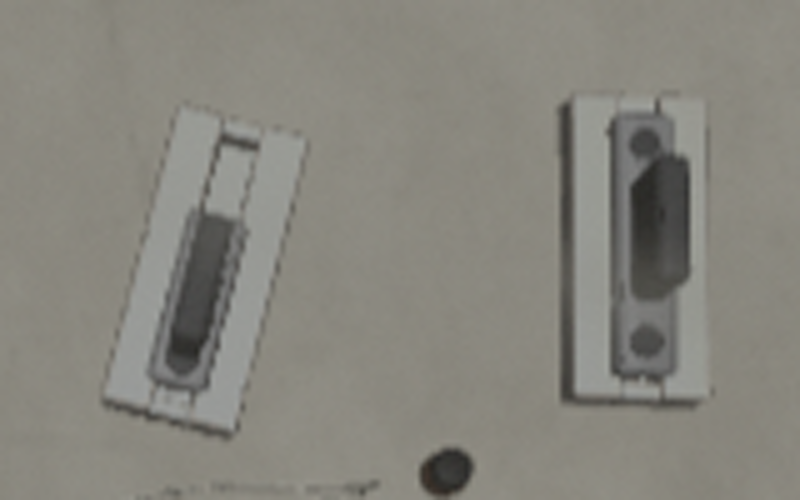

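View pics/sp2.png

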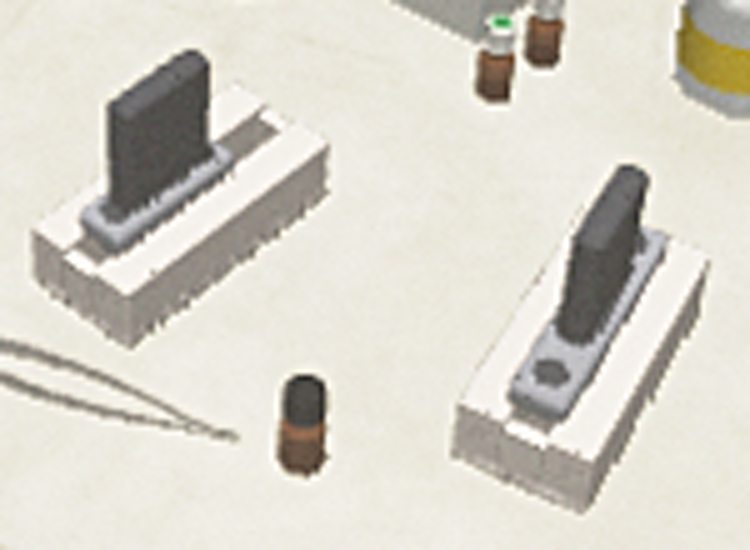

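```bash
cat >> h.py <<'E'
def discs(c,z,box,lo,hi):
    pass
E
python3 - <<'E'
from h import *
s,d=pickle.load(open('c0.pkl','rb')); c=d['top']
g=cv2.cvtColor(c['pixels'],cv2.COLOR_BGR2GRAY)
# holes: dark blobs inside ring
def blobs(x0,x1,y0,y1,th):
    m=(g[y0:y1,x0:x1]<th).astype(np.uint8)
    n,l,st,ce=cv2.connectedComponentsWithStats(m)
    return [(st[i,4],(ce[i]+[x0,y0]).round(2)) for i in range(1,n) if st[i,4]>12]
print(blobs(195,250,212,268,90)); print(blobs(420,440,242,296,95))
def ax(a,b,z):
    A,B=onz(c,a,z),onz(c,b,z); v=A-B; print('c',((A+B)/2).round(4),'len',np.linalg.norm(v).round(4),'yaw',np.arctan2(v[1],v[0]).round(4))
k=lambda x0,y0,u,v:(x0+(u+.5)/5-.5,y0+(v+.5)/5-.5)
ax(k(300,220,645,142),k(300,220,646,341),.04)
ax(k(170,190,318,175),k(170,190,187,329),.052)
ax(k(170,190,311,80),k(170,190,233,465),.03)
R=Ro.from_euler('xyz',s['orientation']).as_matrix(); print(np.arctan2(R[1,1],R[0,1]), -R[:,2])
E
```

```text
[(np.int32(68), array([233.  , 224.81])), (np.int32(25), array([210.36, 237.24])), (np.int32(73), array([206.84, 255.51])), (np.int32(68), array([244.41, 261.69])), (np.int32(16), array([196.25, 263.75]))]
[(np.int32(30), array([422.07, 257.6 ])), (np.int32(346), array([431.25, 263.53])), (np.int32(39), array([424.46, 291.03])), (np.int32(34), array([428.97, 287.91]))]
c [ 0.4649 -0.3585  0.04  ] len 0.0726 yaw -0.0622
c [0.5223 0.0146 0.052 ] len 0.0721 yaw -0.6902
c [0.5206 0.0114 0.03  ] len 0.1463 yaw -0.1797
-1.2040537072609319 [ 9.33500251e-01  3.58576721e-01 -1.23911217e-04]
```

{"api": "play_rows", "payload": {
  "series": [
    [[0,-17.3,-30.5,0,85],[0,-17.3,-30.5,0,85],[0,-17.3,-30.5,0,85],[0,-17.3,-30.5,0,85],[0,-17.3,-30.5,0,85],[0,-17.3,-30.5,0,85],[0,-17.3,-30.5,0,85],[0,-17.3,-30.5,0,85],[0,-17.3,-30.5,0,85],[0,-17.3,-30.5,0,85],[0,0,0,0.143,85],[0,0,0,0.143,85],[0,0,0,0.143,85],[0,0,0,0,85]]
  ]
}}

```text
clock: 1.9
ee_pos: [0.4647, -0.3591, 0.2312]
orientation: [-0.393, 1.57, 2.687]
force: [0.6, -0.1, -0.3]
finger_gap: 0.0849
```

```bash
cat > look.py <<'E'
import sys
from h import *
from station import env, imaging
n=sys.argv[1]; s=env.read_state(); d={}
for k in sys.argv[2:]:
    if k=='wrist': s=env.read_state()
    d[k]=imaging.read_camera(k); cv2.imwrite(f'pics/{k}{n}.png',d[k]['pixels'])
pickle.dump((s,d),open(f'c{n}.pkl','wb'))
R=Ro.from_euler('xyz',s['orientation']).as_matrix()
print(s['clock'],s['ee_pos'].round(4),'yyaw',np.arctan2(R[1,1],R[0,1]).round(4),'x',R[:,0].round(3),'gap',s['finger_gap'],'F',np.round(s['force'],1),'T',np.round(s['wrist_torque'],2),'q',np.round(s['joint_positions'],3))
E
python3 look.py 1 wrist
```

```text
1.9 [ 0.4647 -0.3591  0.2312] yyaw -1.6322 x [-0.  0. -1.] gap 0.08487937749955432 F [ 0.6 -0.1 -0.3] T [ 0.03  0.01 -0.01] q [ 5.490e-01  2.850e-01 -1.000e-03  1.807e+00  0.000e+00  1.051e+00
 -1.084e+00]
```

View pics/wrist1.png

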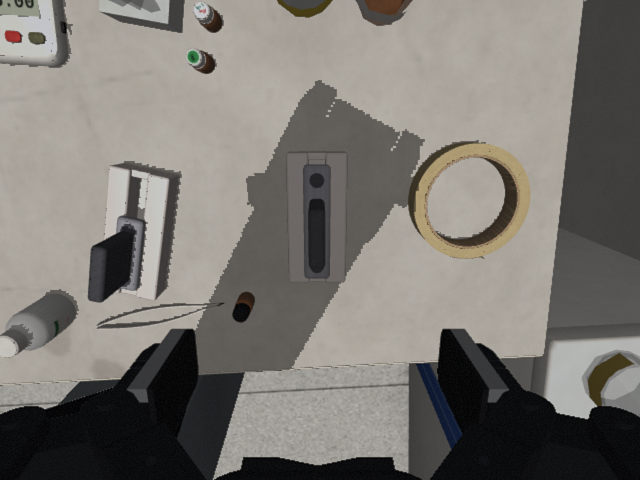

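The wrist view shows the bar running vertically from about (317,164) to (316,279), with its far disc at (316,181) and the blade centred at x≈316. It is nearly lined up with the tool.

Run:
```python
from h import *
s,d=pickle.load(open('c1.pkl','rb')); c=d['wrist']
g=cv2.cvtColor(c['pixels'],cv2.COLOR_BGR2GRAY)
cv2.imwrite('pics/z1.png',cv2.resize(g[145:295,270:365],None,fx=4,fy=4,interpolation=cv2.INTER_CUBIC))
A,B=wonz(c,s,(317,164),.04),wonz(c,s,(316,279),.04);v=A-B
print((A+B)/2,np.linalg.norm(v),np.arctan2(v[1],v[0])); print(wonz(c,s,(316.5,181),.04),wonz(c,s,(316.5,200),.09),wonz(c,s,(316,272),.09))
```

```text
[ 0.46456164 -0.35797691  0.04      ] 0.0966828026364176 -0.07063196419949103
[ 0.49952728 -0.36016878  0.04      ] [ 0.49272074 -0.35988006  0.09      ] [ 0.44030719 -0.35625657  0.09      ]
```

View pics/z1.png

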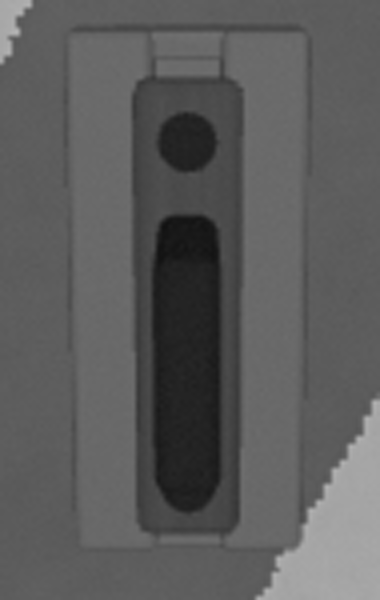

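{"api": "play_rows", "payload": {
  "series": [
    [[23,-1,0,0,85],[23,0,0,0,85],[23,0,0,0,85],[23,0,0,0,85],[23,0,0,0,85],[23,0,0,0,85],[23,0,0,0,85],[22,0,0,0,85],[0,0,0,0,85],[0,0,0,0,0],[0,0,0,0,0],[0,0,0,0,0],[0,0,0,0,0],[0,0,0,0,0],[0,0,0,0,0],[0,0,0,0,0]]
  ],
  "newtons": 80
}}

```text
clock: 3.95
ee_pos: [0.465, -0.3584, 0.0488]
orientation: [2.716, 1.57, -0.488]
force: [-1.4, 1.9, 6.9]
finger_gap: 0.011
```

```bash
python3 look.py 2 wrist
```

```text
3.95 [ 0.465  -0.3584  0.0488] yyaw -1.633 x [ 0.001 -0.    -1.   ] gap 0.010989522125198376 F [-1.4  1.9  6.9] T [0.22 0.23 0.04] q [ 0.554  0.507 -0.009  1.944  0.007  0.69  -1.092]
```

View pics/wrist2.png

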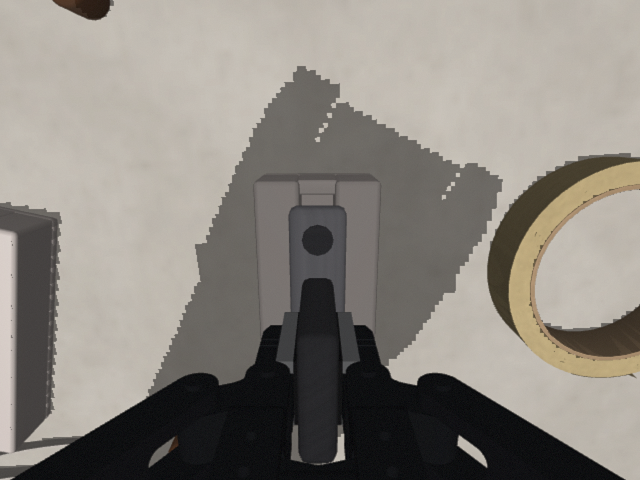

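{"api": "play_rows", "payload": {
  "series": [
    [[-10,0,0,0,0],[-22,0,0,0,0],[-22,0,0,0,0],[-22,0,0,0,0],[-22,0,0,0,0],[-22,0,0,0,0],[0,-31.3,-2.9,0,0],[0,-31.3,-2.9,0,0],[0,-31.3,-2.9,0,0],[0,-31.3,-2.9,0,0],[0,-31.3,-2.8,0,0],[0,-31.3,-2.8,0,0],[0,-31.3,-2.8,0,0],[0,-31.3,-2.8,0,0],[0,-31.3,-2.8,0,0],[0,-31.3,-2.8,0,0],[0,-31.3,-2.8,0,0],[0,-31.3,-2.8,0,0],[0,0,0,0,0]]
  ]
}}

```text
clock: 6.38
ee_pos: [0.5223, 0.017, 0.1689]
orientation: [-2.233, 1.57, 0.849]
force: [-0.9, -0.7, -0.8]
finger_gap: 0.011
```

{"api": "play_rows", "payload": {
  "series": [
    [[0,0,0,0.126,0],[0,0,0,0.126,0],[0,0,0,0.126,0],[0,0,0,0.126,0],[0,0,0,0.124,0],[0,0,0,0,0],[0,0,0,0,0]]
  ]
}}

```text
clock: 7.25
ee_pos: [0.522, 0.0142, 0.1685]
orientation: [-2.989, 1.571, -0.535]
force: [0.3, 0.9, -0.6]
finger_gap: 0.0108
```

```bash
python3 look.py 3 wrist top
```

```text
7.25 [0.522  0.0142 0.1685] yyaw -2.2584 x [ 0. -0. -1.] gap 0.010813892590764748 F [ 0.3  0.9 -0.6] T [-0.01  0.03 -0.03] q [-0.067  0.252 -0.097  2.004  0.031  0.886 -2.439]
```

View pics/wrist3.png

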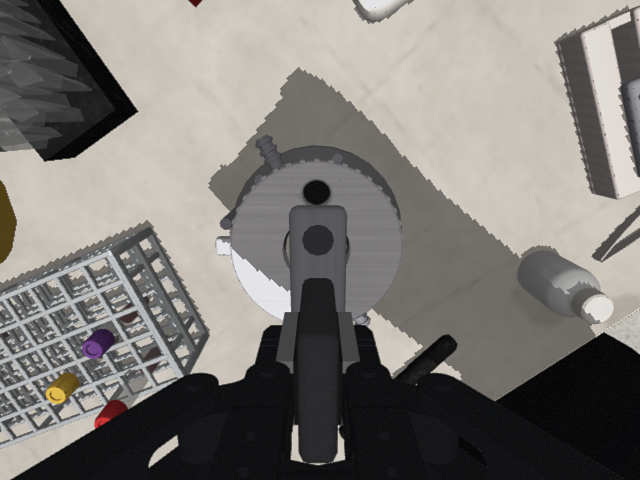

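The wrist view shows the hole at (317,192), directly ahead of the bar, with the bar's disc at (317,240). I'll compare the two in the tool frame.

Run:
```python
from h import *
s,d=pickle.load(open('c3.pkl','rb')); c=d['wrist']
g=cv2.cvtColor(c['pixels'],cv2.COLOR_BGR2GRAY)
def blob(x0,x1,y0,y1,th):
    m=(g[y0:y1,x0:x1]<th).astype(np.uint8); n,l,st,ce=cv2.connectedComponentsWithStats(m)
    return [(st[i,4],(ce[i]+[x0,y0]).round(2),st[i,2:4]) for i in range(1,n) if st[i,4]>60]
h=blob(298,336,174,206,60); k=blob(295,342,222,262,75); print(h,k)
H=c['hand_eye']
def tool(uv,x):
    dd=H[:3,:3]@(np.linalg.inv(c['mtx'])@np.array([*uv,1.])); o=H[:3,3]; return o+dd*(x-o[0])/dd[0]
hh=max(h,key=lambda t:t[0])[1]; kk=max(k,key=lambda t:t[0])[1]
print('hole',tool(hh,.1165).round(4),'disc',tool(kk,.0088).round(4))
# bar edges mid at image row 215 and blade top mid
for r in (212,222,262,272):
    row=g[r,270:365].astype(int); print(r,[int(x)+270 for x in np.where(abs(np.diff(row))>18)[0]])
# top view holes
c=d['top'];cv2.imwrite('pics/t3.png',cv2.resize(c['pixels'][180:320,150:300],None,fx=4,fy=4))
```

```text
[(np.int32(521), array([316.14, 192.14]), array([27, 25], dtype=int32))] [(np.int32(771), array([317.51, 239.8 ]), array([32, 31], dtype=int32))]
hole [ 0.1165 -0.0015 -0.0369] disc [ 0.0088 -0.0006 -0.0349]
212 [288, 289, 345, 346]
222 [288, 346]
262 [284, 285, 289, 346]
272 [289, 345]
```

View pics/t3.png

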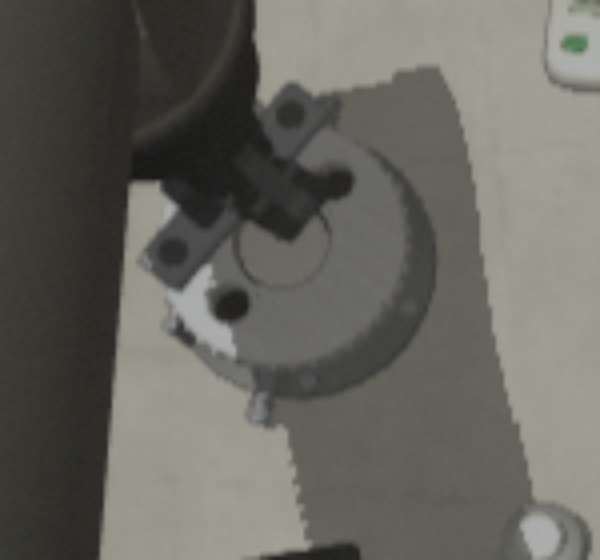

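{"api": "play_rows", "payload": {
  "series": [
    [[10,-0.6,-1.5,0,0],[18,0,0,0,0],[18,0,0,0,0],[18,0,0,0,0],[12,0,0,0,0],[4,0,0,0,0],[0,0,0,0,0]]
  ]
}}

```text
clock: 8.22
ee_pos: [0.5237, 0.0141, 0.0883]
orientation: [0.105, 1.571, 2.557]
force: [0.5, 0.8, -0.8]
finger_gap: 0.0111
```

```bash
python3 look.py 4 wrist
```

```text
8.225 [0.5237 0.0141 0.0883] yyaw -2.2609 x [-0.  0. -1.] gap 0.011066013514808596 F [ 0.5  0.8 -0.8] T [0.05 0.   0.  ] q [-0.072  0.367 -0.093  2.061  0.051  0.716 -2.458]
```

View pics/wrist4.png

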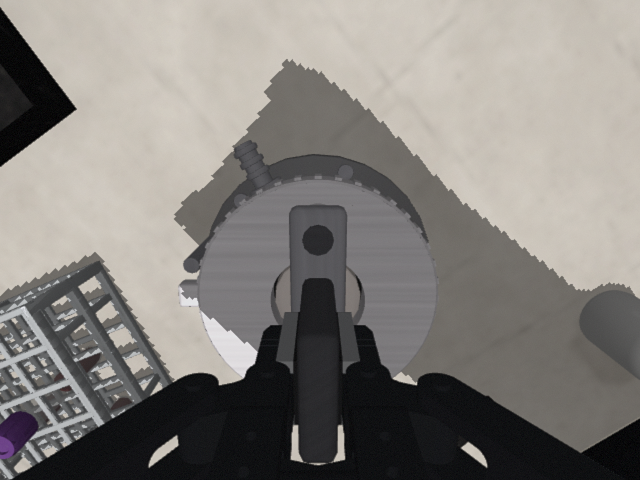

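The holes are now hidden under the bar, and the cap is symmetric about it (edges at x≈272 and 363). I'll continue down gently.

{"api": "play_rows", "payload": {
  "series": [
    [[3,0,0,0,0],[3,0,0,0,0],[3,0,0,0,0],[0,0,0,0,0]]
  ]
}}

```text
clock: 8.78
ee_pos: [0.5235, 0.0141, 0.0791]
orientation: [0.67, 1.57, 3.122]
force: [0.1, -0.2, -1.8]
finger_gap: 0.0111
```

{"api": "play_rows", "payload": {
  "series": [
    [[3,0,0,0,0],[3,0,0,0,0],[2,0,0,0,0],[0,0,0,0,0]]
  ]
}}

```text
clock: 9.28
ee_pos: [0.5235, 0.0141, 0.0712]
orientation: [0.515, 1.571, 2.966]
force: [-0.2, -0.5, -0.6]
finger_gap: 0.0109
```

{"api": "play_rows", "payload": {
  "series": [
    [[0.7,0,0,0,0],[0,0,0,0,0],[0,0,0,0,0]]
  ]
}}

```text
clock: 9.65
ee_pos: [0.5237, 0.0141, 0.0708]
orientation: [-2.121, 1.571, 0.33]
force: [-1.5, -0.0, 3.4]
finger_gap: 0.0108
```

```bash
python3 look.py 5 wrist scene
```

```text
9.65 [0.5237 0.0141 0.0708] yyaw -2.261 x [ 0.  0. -1.] gap 0.010796130052464638 F [-1.5 -0.   3.4] T [ 0.    0.29 -0.03] q [-0.074  0.394 -0.091  2.071  0.056  0.678 -2.463]
```

View pics/wrist5.png

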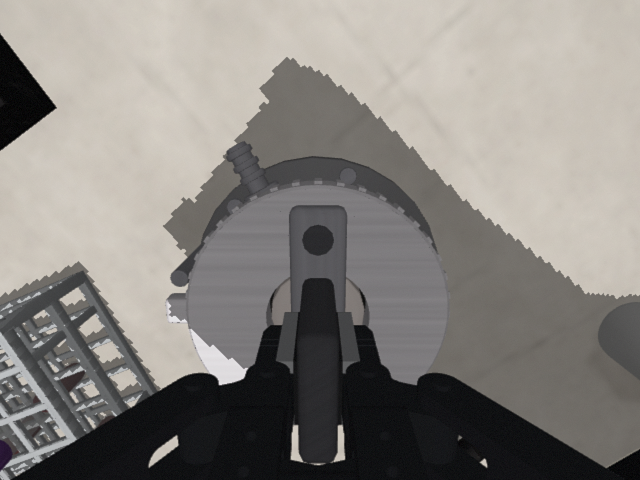

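View pics/scene5.png

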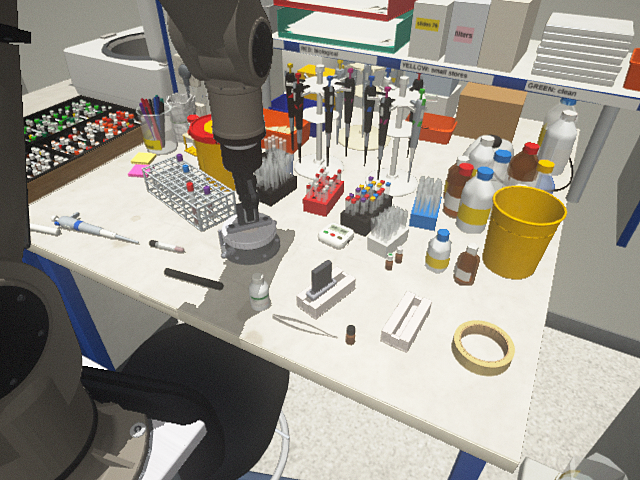

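Contact force is about 4 N at exactly the height expected for seating. Now the anticlockwise turn.

{"api": "play_rows", "payload": {
  "series": [
    [[-0.3,0,0,-0.08,0],[0,0,0,-0.08,0],[0,0,0,-0.08,0],[0,0,0,-0.08,0],[0,0,0,-0.08,0],[0,0,0,0,0]]
  ]
}}

```text
clock: 10.5
ee_pos: [0.5239, 0.0144, 0.071]
orientation: [-2.012, 1.57, 0.839]
force: [0.9, 3.7, -1.3]
finger_gap: 0.011
```

```bash
python3 look.py 6 wrist
```

```text
10.5 [0.5239 0.0144 0.071 ] yyaw -1.8614 x [ 0.001  0.001 -1.   ] gap 0.011004536348586289 F [ 0.9  3.7 -1.3] T [ 0.75 -0.33 -0.18] q [ 0.005  0.399 -0.186  2.066  0.113  0.685 -2.116]
```

View pics/wrist6.png

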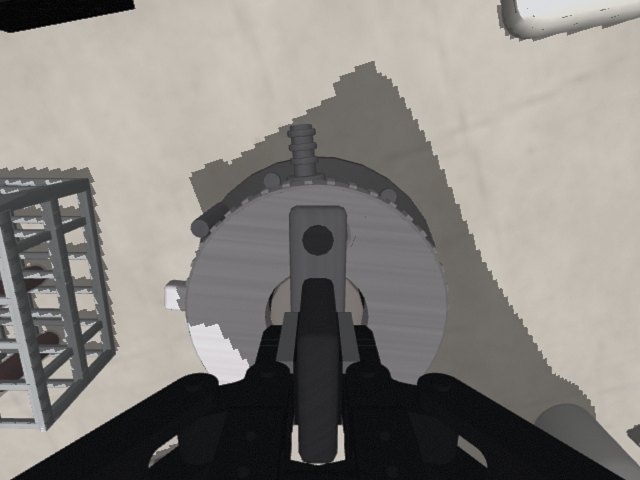

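The spanner is still seated and wrist torque is -0.18 N m. The white lug at (175,295) has kept its place relative to the tool, so the ring is following. I'll continue.

{"api": "play_rows", "payload": {
  "series": [
    [[0,0,0,-0.08,0],[0,0,0,-0.08,0],[0,0,0,-0.08,0],[0,0,0,-0.08,0],[0,0,0,-0.08,0],[0,0,0,-0.08,0],[0,0,0,0,0]]
  ]
}}

```text
clock: 11.42
ee_pos: [0.524, 0.0146, 0.071]
orientation: [-2.556, 1.57, 0.775]
force: [1.2, 3.9, -0.7]
finger_gap: 0.0112
```

```bash
python3 look.py 7 wrist
```

```text
11.425 [0.524  0.0146 0.071 ] yyaw -1.3816 x [ 0.001  0.001 -1.   ] gap 0.01116689985712955 F [ 1.2  3.9 -0.7] T [ 1.17 -0.49 -0.18] q [ 0.097  0.408 -0.298  2.06   0.181  0.697 -1.699]
```

View pics/wrist7.png

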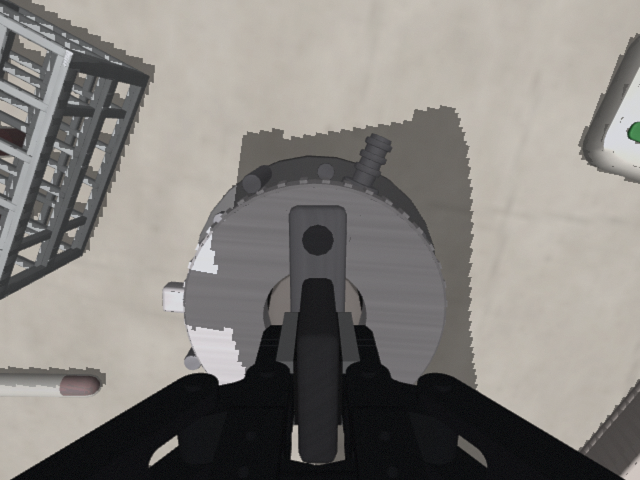

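{"api": "play_rows", "payload": {
  "series": [
    [[0,0,0,-0.05,0],[0,0,0,-0.05,0],[0,0,0,-0.05,0],[0,0,0,0,0]]
  ]
}}

```text
clock: 11.98
ee_pos: [0.5238, 0.0145, 0.071]
orientation: [-2.447, 1.57, 1.033]
force: [1.1, 4.9, -0.7]
finger_gap: 0.0108
```

```bash
python3 look.py 8
```

```text
11.975 [0.5238 0.0145 0.071 ] yyaw -1.2319 x [ 0.     0.001 -1.   ] gap 0.01084088823713716 F [ 1.1  4.9 -0.7] T [ 1.16 -0.31 -0.15] q [ 0.126  0.412 -0.332  2.059  0.203  0.701 -1.568]
```

Not at the stop yet.

{"api": "play_rows", "payload": {
  "series": [
    [[0,0,0,-0.04,0],[0,0,0,-0.04,0],[0,0,0,0,0]]
  ]
}}

```text
clock: 12.35
ee_pos: [0.5237, 0.0145, 0.0709]
orientation: [-2.3, 1.57, 1.26]
force: [1.2, 5.2, -0.3]
finger_gap: 0.0111
```

```bash
python3 look.py 9
```

```text
12.35 [0.5237 0.0145 0.0709] yyaw -1.1519 x [ 0.     0.001 -1.   ] gap 0.011084072908883436 F [ 1.2  5.2 -0.3] T [ 1.2  -0.21 -0.14] q [ 0.141  0.414 -0.351  2.058  0.214  0.703 -1.499]
```

{"api": "play_rows", "payload": {
  "series": [
    [[0,0,0,-0.03,0],[0,0,0,-0.03,0],[0,0,0,0,0]]
  ]
}}

```text
clock: 12.72
ee_pos: [0.5231, 0.0155, 0.0709]
orientation: [-1.57, 1.569, 2.05]
force: [-4.0, 10.9, 2.5]
finger_gap: 0.0111
```

```bash
python3 look.py 10 wrist
```

```text
12.725 [0.5231 0.0155 0.0709] yyaw -1.092 x [-0.001  0.002 -1.   ] gap 0.011081399401770916 F [-4.  10.9  2.5] T [ 2.81  0.83 -0.79] q [ 0.152  0.415 -0.366  2.058  0.222  0.706 -1.447]
```

View pics/wrist10.png

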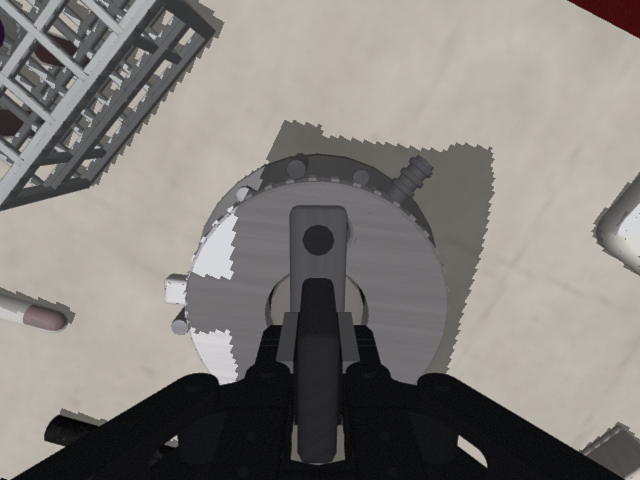

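Wrist torque jumped to -0.79 N m after 1.17 rad of turn, and the lug at (176,290) is against the stop pin at (180,325). The ring is at its stop. I'll ease back, release, and retreat straight up.

{"api": "play_rows", "payload": {
  "series": [
    [[0,0,0,0.05,0],[0,0,0,0,0],[0,0,0,0,30],[0,0,0,0,85],[0,0,0,0,85],[0,0,0,0,85],[0,0,0,0,85],[0,0,0,0,85],[0,0,0,0,85]]
  ]
}}

```text
clock: 13.9
ee_pos: [0.5236, 0.014, 0.0709]
orientation: [-1.288, 1.571, 2.283]
force: [0.5, -0.9, -0.6]
finger_gap: 0.0852
```

```bash
python3 look.py 11 wrist
```

```text
13.9 [0.5236 0.014  0.0709] yyaw -1.1411 x [-0.  0. -1.] gap 0.08515643983417258 F [ 0.5 -0.9 -0.6] T [-0.01 -0.02  0.05] q [ 0.143  0.414 -0.353  2.058  0.216  0.704 -1.489]
```

View pics/wrist11.png

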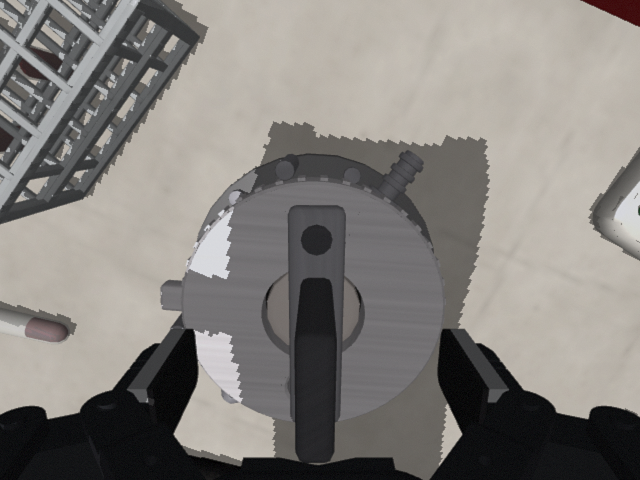

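The fingers are fully open and clear of the blade, and the spanner is upright and centred over the cap. I'll retreat.

{"api": "play_rows", "payload": {
  "series": [
    [[-10,0,0,0,85],[-20,0,0,0,85],[-20,0,0,0,85],[-20,0,0,0,85],[-20,0,0,0,85],[-20,0,0,0,85],[-20,0,0,0,85],[-20,0,0,0,85],[0,0,0,0,85],[0,0,0,0,85]]
  ]
}}

```text
clock: 15.2
ee_pos: [0.5234, 0.014, 0.2208]
orientation: [-0.09, 1.571, -2.802]
force: [0.1, -0.8, 0.1]
finger_gap: 0.0852
```

```bash
python3 look.py 12 wrist scene
python3 - <<'E'
from h import *
s,d=pickle.load(open('c12.pkl','rb'))
cv2.imwrite('pics/s12.png',cv2.resize(d['scene']['pixels'][160:280,190:310],None,fx=5,fy=5,interpolation=cv2.INTER_CUBIC))
E
```

```text
15.2 [0.5234 0.014  0.2208] yyaw -1.1411 x [-0. -0. -1.] gap 0.0851779341541562 F [ 0.1 -0.8  0.1] T [0.02 0.03 0.02] q [ 0.198  0.216 -0.396  1.934  0.098  1.01  -1.383]
```

View pics/wrist12.png

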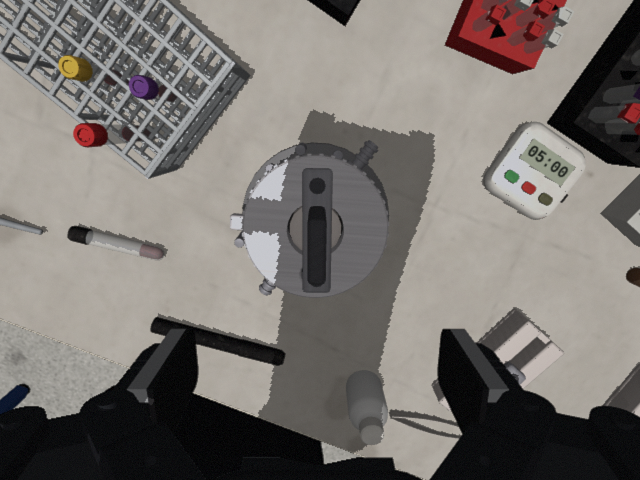

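View pics/s12.png

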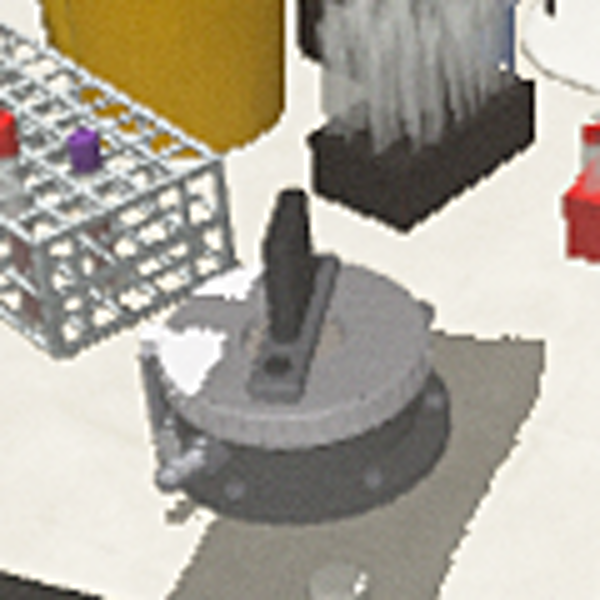

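The scene and wrist views show the spanner upright with its bar flat on the ring. The bar is centred at x≈316 and the cap at x≈315.5, the lug at (237,222) is against the stop pin, and nothing touches it. Handing in.

```bash
python3 -c "
from station import job_done
print(job_done())"
```

```text
the job is handed in; nothing more can be done
None
```

I undid the lock ring with the larger spanner and handed the job in at about 15 s. The spanner was left standing seated in the ring. The hand-in gave no verdict, so the result rests on my own checks.

- **Seating:** both prongs went in without touching the sides. About 4 N of contact came at the tool height I had worked out for the bar lying on the ring's face.
- **Turning:** I turned the spanner 1.17 rad anticlockwise. Wrist torque stayed at about 0.15–0.18 N m, then jumped to about 0.8 N m at the stop. I eased back 0.05 rad, inside the prong play, before letting go and lifting straight up.
- **Last checks:** the final pictures show the spanner upright, its bar flat on the ring and centred on the cap. The stop lug is against its pin, and the gripper is about 150 mm clear with near-zero wrist force.
- **Disagreement:** before the prongs went in, the top and wrist cameras differed by about 1 mm on the ring's centre, well inside the 4.5 mm play. I split the difference.
- **Not measured:** I did not read the ring's final angle directly. The turn minus the play and the hole line's starting angle in the pictures put it within a few hundredths of the 1.05 rad stop.

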